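# Stir the chestnuts in the pan

### The arm

A 6-joint arm with a two-finger parallel gripper is mounted at the origin on the work surface. World frame = base frame: x ahead of the robot, y to its left, z up, the work surface at z = 0. Lengths are in m, angles in rad, forces in N, time in s.
With the tool pointing down it reaches from about 0.3 to 0.75 m from the base axis. Payload 8.5 kg.
Tool frame: the origin (TCP) lies between the finger pads; the fingertips stand 25 mm ahead of it and the grasp point (between the pads) lies 6 mm ahead of it; z points along the fingers, y is the line along which they close (so a half turn about z gives the same grasp; the last joint's range is limited). The gripper opens to 85 mm and grips with 20 to 120 N. Pads are 22 mm wide; open, the fingers measure 114 mm over their backs; the gripper's body (76 mm by 85 mm) begins 54 mm behind the grasp point. The pads swing forward as they close: fully open they stand 13 mm farther back than shut.
Start: joints at [1.027, 0.381, 1.297, -0, 1.464, -0.215], TCP at [0.178, 0.521, 0.256] pointing down, gripper open.
Joint ranges: [-3.11, 3.11], [-0.89, 2.33], [0.22, 2.48], [-1.42, 4.56], [0.17, 2.85], [-2.88, 2.88]. Speed limits (rad/s): [2.39, 2.39, 3.14, 3.14, 3.14, 3.14].

### API

Orientations are given as a unit quaternion [x, y, z, w].
In Python, from station import sense, camera, get_calibration, manip gives the robot as it stands. The module is installed in compiled form; this text tells all that it offers.
- The arm moves only by the tool drive_tool, never from a script. Its argument "plan" is one flat list of numbers, 5 for each row, row after row: the shift along the tool's x, y, z as a fraction of full scale, then the turn about the tool's z as a fraction of full scale, then the opening, from -1 (shut) to 1 (fully open). A call has exactly 5 rows; each row is the pose to reach, as a shift and turn from the pose commanded when the call began, along the tool's axes at that moment; what a row does not reach only later rows make up. Full scale, the value 1, is 0.5 m for a shift and 90 degrees for a turn. A row lasts 1/8 s, in which the tool goes at most 62.5 mm and 10.7 degrees, less where a joint would pass 70% of its speed; a pose out of reach is approached as far as the arm can. A call with a number of a shift or a turn outside -1 to 1 is refused whole. A call with a gripper value outside its range is refused whole. The fingers move at their own pace and stop on an object; the grip force is fixed at half the most. Time passes only in rows, so rows that repeat a pose let the fingers close, or fill a call up. It gives the time, the measured TCP pose, the force, the opening and the grip force at its end, in the units of the state.
- sense(): the state, without advancing time (a new reading comes with each control period).
- camera(name): name is "scene" or "side" or "wrist"; returns the picture (384x512x3 uint8, red, green, blue); there is no depth.
- get_calibration(name): a dict with "intrinsics" (3x3 intrinsics, pixels), "k1" (the pictures are not rectified: a ray, as slopes to the right and down, at radius r is drawn at 1 + k1 r^2 times it, then the intrinsics apply), "cam_to_world" (4x4, takes a point from camera to world coordinates). Camera axes: x right, y up, looking along -z (the intrinsics and any distortion apply to the point x, -y, -z); pixel columns grow to the right and rows downward; lengths in m; the calibration is good to about 2 mm. A picture is of the moment at which its call begins: read the wrist's pose just before it. get_calibration takes no time and is no camera call; for the wrist camera it gives the pose at the moment of the call.
- manip.sign_off(): hands the job in; it is judged then, once.
The state is a dict: "time": time; "joint_pos": joint angles; "dq": joint speeds; "effort": joint torques, N m; "position": TCP position; "tool_rot": TCP orientation; "ft_force": force on the tool from outside, world axes, zero at the start; "ft_torque": the same for the moment, N m; "opening": finger opening in m; "grasp_force": force on a finger pad.
Only numpy, scipy, OpenCV 4.12 (cv2) and the standard library are available. Lean on these libraries where they do the work, as an engineer would, in place of code of your own. Each camera call takes 0.05 s, during which the arm holds its last target. There are 200 camera calls.

### The job

Take the wooden stirring stick out of the white crock and, beginning on the side of the pan next to its handle, stir the chestnuts two full turns anticlockwise as seen from above, back to the handle side, sweeping wide circles about midway between the pan's middle and its wall with the stick's foot close to the pan's bottom, so that the chestnuts are pushed well away from where they lay. Then stand the stick back in the crock on its foot and let go; keep every chestnut in the pan, do not shove or tip the pan, and leave the jar, mug and bottle alone.

Things in the scene. Friction and masses are not known exactly. Their poses are not given: they have to be found in the camera images.
- pan: Loose, heavy (2 kg) steel pan on a black hob (hob top 6 mm above counter). Outer diameter 184, wall 5, rim 60 high, flat inner floor 6 above underside, inner radius 87. Black-gripped handle, 20 thick, along the pan's +y from 92 to 255 out, 48 to 72 high. Origin: centre of underside, z up. Anticlockwise from above: handle (+y), -x, -y, +x.
- stick: Pale round wooden stick, 160 long, about 60 g, upright in the crock. Origin: centre of the flat foot's underside, z up the stick. Foot diameter 34 up to 30, shaft diameter 20 from 50 to the rounded top. Grip the shaft firmly (100 N) from above, e.g. 130 above the foot (30 below the top): packed chestnuts push back with some N. Stands by itself on its foot.
- stick_foot (a point): Centre of the underside of the stick's foot (same point as the stick's origin).
- crock: White ceramic utensil crock with a terracotta foot band, fixed to the counter. Outer diameter 90, inner diameter 80, 80 high, inner floor 8 above its underside. Origin: centre of the underside, z up. It may stand at either of two places, swapped with the jar.
- jar: Bystander: amber glass jar with wooden cap, diameter 60, 85 high, loose. Origin: centre of the underside.
- mug: Bystander: blue mug, diameter 76, 85 high, loose, handle at its +y. Origin: centre of the underside.
- oil: Bystander: green glass bottle, diameter 56, 150 high, loose. Origin: centre of the underside.
- nut0_c (a point): Middle of a brown chestnut, diameter 28, 25 high, 14 g, 12 above its flat underside; it lies loose on the pan's floor. The seven start together in the half of the pan away from the handle, leaving the handle side free: nut0-2 in a row farthest from the handle, nut3-6 in a row in front of them.
- nut1_c (a point): Middle of a brown chestnut, diameter 28, 25 high, 14 g, 12 above its flat underside; it lies loose on the pan's floor. The seven start together in the half of the pan away from the handle, leaving the handle side free: nut0-2 in a row farthest from the handle, nut3-6 in a row in front of them.
- nut2_c (a point): Middle of a brown chestnut, diameter 28, 25 high, 14 g, 12 above its flat underside; it lies loose on the pan's floor. The seven start together in the half of the pan away from the handle, leaving the handle side free: nut0-2 in a row farthest from the handle, nut3-6 in a row in front of them.
- nut3_c (a point): Middle of a brown chestnut, diameter 28, 25 high, 14 g, 12 above its flat underside; it lies loose on the pan's floor. The seven start together in the half of the pan away from the handle, leaving the handle side free: nut0-2 in a row farthest from the handle, nut3-6 in a row in front of them.
- nut4_c (a point): Middle of a brown chestnut, diameter 28, 25 high, 14 g, 12 above its flat underside; it lies loose on the pan's floor. The seven start together in the half of the pan away from the handle, leaving the handle side free: nut0-2 in a row farthest from the handle, nut3-6 in a row in front of them.
- nut5_c (a point): Middle of a brown chestnut, diameter 28, 25 high, 14 g, 12 above its flat underside; it lies loose on the pan's floor. The seven start together in the half of the pan away from the handle, leaving the handle side free: nut0-2 in a row farthest from the handle, nut3-6 in a row in front of them.
- nut6_c (a point): Middle of a brown chestnut, diameter 28, 25 high, 14 g, 12 above its flat underside; it lies loose on the pan's floor. The seven start together in the half of the pan away from the handle, leaving the handle side free: nut0-2 in a row farthest from the handle, nut3-6 in a row in front of them.
Not all that is in view belongs to the job. Several things have the shape of the stick; the one meant has the colours described above. Several things look just like the crock: the one meant starts farthest to the robot's right.

How it is judged:
By the outcome, as a careful person would: the job done as asked, in the order asked, and still so for the second after the job is handed in, with the robot touching nothing.
It also fails if it takes over 64 s, if anything falls off the work surface, if the arm or the gripper's body presses on something with over 40 N, if the wrist force passes 120 N, or if a joint passes its speed limit or range.

## Working session

There is one attempt and no reset: what is moved stays moved. The work goes in short steps, Python scripts to look and compute and a tool call to move; the robot and the scene stay as the last step left them, time stands still between calls to the robot, and variables do not carry over. Pictures are saved under pics/ and viewed, at most 10 in all, crops included, and the job is handed in when it is done.

Besides the shell and the picture viewer there is one more tool, called as name(argument=value, ...) on one line, values as JSON. drive_tool: Moves the arm, as the interface text tells. Shift numbers are shares of 0.5 m and turn numbers shares of 90 degrees, none past 1 either way. Its arguments: {"type":"object","properties":{"plan":{"type":"array"}},"required":["plan"]}

```bash
mkdir -p pics
cat > h.py <<'E'
import numpy as np, cv2
from station import sense, camera, get_calibration, manip
def ray(cal,u,v):
    K=np.array(cal["intrinsics"]);T=np.array(cal["cam_to_world"])
    x=(u-K[0,2])/K[0,0];y=(v-K[1,2])/K[1,1]
    k=cal["k1"];a,b=x,y
    for _ in range(20):
        s=1+k*(a*a+b*b);a,b=x/s,y/s
    return T[:3,3],T[:3,:3]@np.array([a,-b,-1.])
def on(cal,u,v,z):
    o,d=ray(cal,u,v);return o+d*(z-o[2])/d[2]
def proj(cal,p):
    K=np.array(cal["intrinsics"]);T=np.array(cal["cam_to_world"])
    c=T[:3,:3].T@(np.array(p)-T[:3,3]);a,b=c[0]/-c[2],-c[1]/-c[2]
    s=1+cal["k1"]*(a*a+b*b);return K[0,0]*a*s+K[0,2],K[1,1]*b*s+K[1,2]
def save(img,n): cv2.imwrite(f"pics/{n}.png",cv2.cvtColor(img,cv2.COLOR_RGB2BGR))
E
python3 - <<'E'
from h import *
s=sense();print({k:np.round(v,3) for k,v in s.items()})
a=camera("scene");b=camera("side");np.save("sc.npy",a);np.save("si.npy",b)
save(cv2.resize(a,(800,600)),"scene");save(cv2.resize(b,(800,600)),"side")
for n in("scene","side"):print(get_calibration(n))
E
```

```text
{'time': np.float64(0.0), 'joint_pos': array([ 1.027,  0.381,  1.298,  0.   ,  1.464, -0.215]), 'dq': array([-0.001,  0.   , -0.001, -0.   , -0.001,  0.001]), 'effort': array([-2.0000e-03, -4.4846e+01, -2.3127e+01, -0.0000e+00,  5.0000e-03,
        0.0000e+00]), 'position': array([0.177, 0.52 , 0.256]), 'tool_rot': array([ 0.164,  0.987, -0.001, -0.   ]), 'ft_force': array([0.643, 0.593, 0.588]), 'ft_torque': array([-0.026, -0.011, -0.043]), 'grasp_force': np.float64(0.0), 'opening': np.float64(0.085)}
{'intrinsics': array([[500.11411684,   0.        , 260.13216727],
       [  0.        , 500.11411684, 191.77532851],
       [  0.        ,   0.        ,   1.        ]]), 'k1': 0.001137604808388893, 'cam_to_world': array([[-0.44796982, -0.72382183,  0.52479043,  1.16664788],
       [ 0.8939197 , -0.37259426,  0.24916076,  0.24333634],
       [ 0.0151859 ,  0.580737  ,  0.81394958,  0.98057801],
       [ 0.        ,  0.        ,  0.        ,  1.        ]])}
{'intrinsics': array([[452.5226604 ,   0.        , 255.12396039],
       [  0.        , 452.5226604 , 188.32127208],
       [  0.        ,   0.        ,   1.        ]]), 'k1': -0.11707081049783595, 'cam_to_world': array([[-0.95332668,  0.2000173 , -0.2261887 ,  0.30734331],
       [-0.30187717, -0.61600988,  0.72760017,  0.86404961],
       [ 0.00619815,  0.76192185,  0.64763931,  0.83453914],
       [ 0.        ,  0.        ,  0.        ,  1.        ]])}
```

View pics/scene.png

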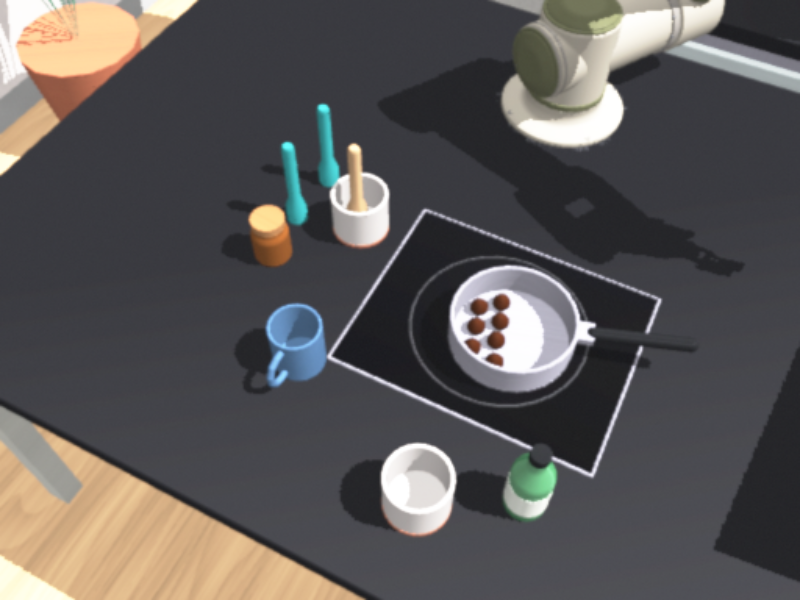

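View pics/side.png

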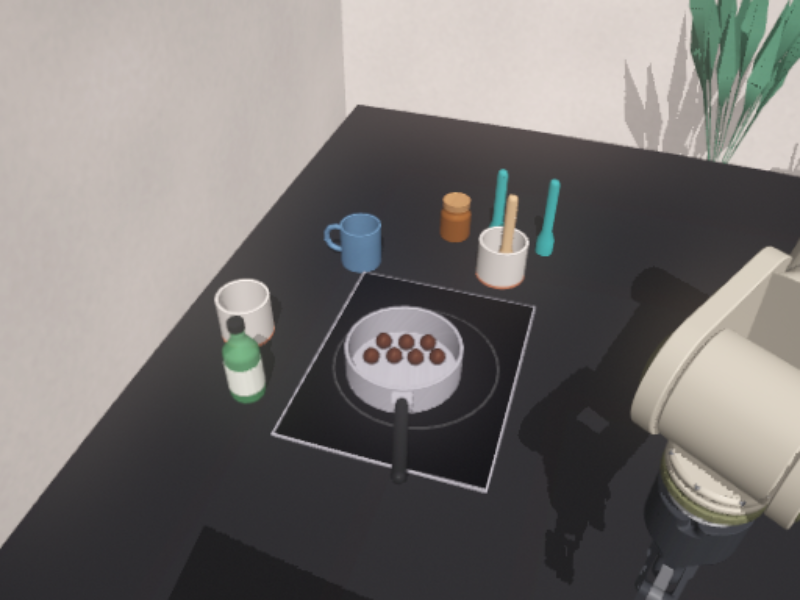

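The scene picture (800x600 scale) shows the pale stick (354,150–357,208) in a white crock (360,210). Teal sticks at (292,185) and (326,145) and the empty crock at (418,490) are lookalikes. Image left is the robot's right, so the crock with the pale stick is the one meant. The pan is at (515,325) with its handle tip at (693,342). The side picture agrees: stick (512,200), crock (501,257), pan (404,355), handle tip (400,478).

```bash
cat > m.py <<'E'
from h import *
from itertools import combinations
rng=np.random.default_rng(0)
def circ(P,R):
    best=(0,)
    for _ in range(4000):
        i,j=rng.integers(len(P),size=2);d=P[j]-P[i];L=np.hypot(*d)
        if L<R*.5 or L>2*R:continue
        n=np.array([-d[1],d[0]])/L*np.sqrt(R*R-L*L/4)
        for s in(1,-1):
            c=(P[i]+P[j])/2+s*n;e=abs(np.hypot(*(P-c).T)-R)<.0015
            if e.sum()>best[0]:best=(e.sum(),c,e)
    Q=P[best[2]];from scipy.optimize import least_squares as ls
    return ls(lambda c:np.hypot(*(Q-c).T)-R,best[1]).x,best[0],len(P)
k=.64
sc=np.load("sc.npy");si=np.load("si.npy")
boxes={"scene":dict(pan=(440,255,600,400),crock=(325,165,395,255)),"side":dict(pan=(335,295,472,415),crock=(470,220,535,292))}
for n,im in(("scene",sc),("side",si)):
    cal=get_calibration(n);hsv=cv2.cvtColor(im,cv2.COLOR_RGB2HSV)
    for ob,z,R in(("pan",.066,.092),("crock",.08,.045)):
        b=[int(t*k) for t in boxes[n][ob]]
        m=np.zeros(im.shape[:2],np.uint8);m[b[1]:b[3],b[0]:b[2]]=255
        m[(hsv[...,1]>70)|(hsv[...,2]<95)]=0
        cs=cv2.findContours(m,0,cv2.CHAIN_APPROX_NONE)[0];c=max(cs,key=cv2.contourArea)[:,0]
        P=np.array([on(cal,u,v,z)[:2] for u,v in c]);print(n,ob,circ(P,R))
    # stick
    m=((hsv[...,0]<22)&(hsv[...,1]>70)&(hsv[...,2]>150)).astype(np.uint8)
    b=[int(t*k) for t in boxes[n]["crock"]];w=np.zeros_like(m);w[b[1]-50:b[3]-15,b[0]:b[2]]=1;m&=w
    nn,l,st,ce=cv2.connectedComponentsWithStats(m);i=1+np.argmax(st[1:,4]);ys,xs=np.where(l==i)
    print(n,"stick rows",ys.min(),ys.max(),[(y,xs[ys==y].min(),xs[ys==y].max()) for y in range(ys.min(),ys.max()+1,6)])
    # nuts
    m=((hsv[...,1]>100)&(hsv[...,2]<140)&((hsv[...,0]<20)|(hsv[...,0]>170))).astype(np.uint8)
    b=[int(t*k) for t in boxes[n]["pan"]];w=np.zeros_like(m);w[b[1]:b[3],b[0]:b[2]]=1;m&=w
    nn,l,st,ce=cv2.connectedComponentsWithStats(m)
    for i in range(1,nn):
        if st[i,4]>15:print(" nut",st[i,4],np.round(on(cal,*ce[i],.025)[:2],3))
for n,p in(("scene",(693,342)),("side",(400,478))):print(n,"handle tip",on(get_calibration(n),p[0]*k,p[1]*k,.068))
E
python3 m.py
```

```text
scene pan (array([0.53145136, 0.11267394]), np.int64(97), 266)
scene crock (array([ 0.48655295, -0.1608471 ]), np.int64(50), 187)
scene stick rows 92 134 [(92, np.int64(224), np.int64(228)), (98, np.int64(224), np.int64(230)), (104, np.int64(224), np.int64(230)), (110, np.int64(224), np.int64(229)), (116, np.int64(224), np.int64(231)), (122, np.int64(225), np.int64(231)), (128, np.int64(224), np.int64(232)), (134, np.int64(225), np.int64(234))]
 nut 67 [0.489 0.079]
 nut 68 [0.512 0.053]
 nut 67 [0.521 0.09 ]
 nut 72 [0.546 0.062]
 nut 72 [0.555 0.098]
 nut 45 [0.578 0.073]
 nut 42 [0.586 0.109]
side pan (array([0.53235179, 0.1141463 ]), np.int64(105), 226)
side crock (array([ 0.42499824, -0.10481944]), np.int64(31), 149)
side stick rows 125 161 [(125, np.int64(326), np.int64(330)), (131, np.int64(325), np.int64(330)), (137, np.int64(324), np.int64(329)), (143, np.int64(323), np.int64(328)), (149, np.int64(322), np.int64(327)), (155, np.int64(321), np.int64(327)), (161, np.int64(322), np.int64(326))]
 nut 57 [0.58  0.072]
 nut 54 [0.543 0.063]
 nut 52 [0.509 0.054]
 nut 61 [0.587 0.112]
 nut 51 [0.552 0.099]
 nut 56 [0.486 0.08 ]
 nut 53 [0.519 0.092]
scene handle tip [0.46056886 0.35066099 0.068     ]
side handle tip [0.46289583 0.3512278  0.068     ]
```

```bash
cat > t.py <<'E'
from h import *
a,b=get_calibration("scene"),get_calibration("side")
def tri(p,q):
    o,d=ray(a,*p);o2,e=ray(b,*q)
    s,t=np.linalg.lstsq(np.c_[d,-e],o2-o,rcond=None)[0]
    return np.round((o+s*d+o2+t*e)/2,4),np.linalg.norm(o+s*d-o2-t*e)
print("cap",tri((226.5,97),(327.7,129.5)))
print("top",on(a,226.5,97,.158),on(b,327.7,129.5,.158))
print("low",on(a,228,128,.09),on(b,324.2,155,.09))
E
python3 t.py
python3 - <<'E'
from h import *
a,b=np.load("sc.npy"),np.load("si.npy")
A=cv2.resize(a[80:170,170:270],(400,360),interpolation=2);B=cv2.resize(b[100:190,290:390],(400,360),interpolation=2)
save(np.hstack([A,B]),"crop1")
E
```

```text
cap (array([ 0.4292, -0.1998,  0.1564]), np.float64(0.0023095613264003164))
top [ 0.42936174 -0.19994735  0.158     ] [ 0.4293327 -0.1953861  0.158    ]
low [ 0.4594583  -0.18232398  0.09      ] [ 0.42708396 -0.16922153  0.09      ]
```

View pics/crop1.png

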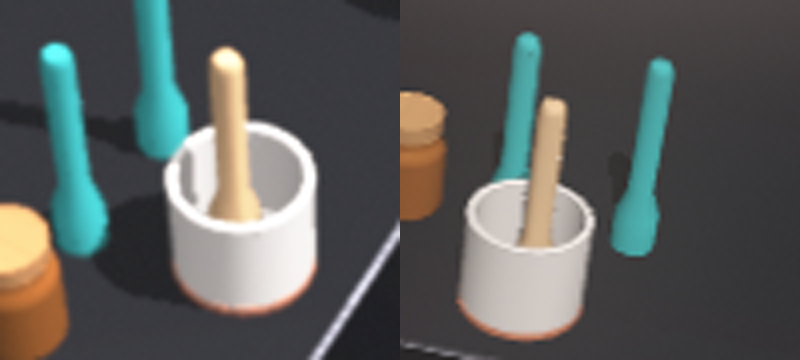

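```bash
cat >> t.py <<'E'
print("crock",on(a,230.2,123.75,.08),on(b,322.5,153.75,.08))
X=[.4293,-.198]
for z in(.158,.12,.09,.058):print(z,proj(a,[*X,z]),proj(b,[*X,z]))
s=sense();from scipy.spatial.transform import Rotation as R
print(R.from_quat(s["tool_rot"]).as_matrix().round(4))
E
python3 t.py
python3 - <<'E'
from h import *
b=np.load("si.npy");h=cv2.cvtColor(b,cv2.COLOR_RGB2HSV)
m=(h[...,0]<25)&(h[...,1]>60)
for y in(130,140,150,158):
    x=np.where(m[y,312:340])[0]+312;print("side",y,x.min(),x.max())
E
```

```text
cap (array([ 0.4292, -0.1998,  0.1564]), np.float64(0.0023095613264003164))
top [ 0.42936174 -0.19994735  0.158     ] [ 0.4293327 -0.1953861  0.158    ]
low [ 0.4594583  -0.18232398  0.09      ] [ 0.42708396 -0.16922153  0.09      ]
crock [ 0.43671762 -0.18909156  0.08      ] [ 0.43445579 -0.18752798  0.08      ]
0.158 (np.float64(227.2452049070106), np.float64(97.25519120303966)) (np.float64(327.8835682559703), np.float64(129.00992517770683))
0.12 (np.float64(227.85399530531365), np.float64(108.91518661070312)) (np.float64(326.4417699542814), np.float64(140.4454566537763))
0.09 (np.float64(228.31281289242563), np.float64(117.70323251838998)) (np.float64(325.3335755561803), np.float64(149.1805265325563))
0.058 (np.float64(228.78239708079252), np.float64(126.69788891902508)) (np.float64(324.180083250139), np.float64(158.22356468161382))
[[-9.464e-01  3.229e-01 -7.000e-04]
 [ 3.229e-01  9.464e-01 -1.100e-03]
 [ 3.000e-04 -1.200e-03 -1.000e+00]]
side 130 324 331
side 140 323 330
side 150 322 327
side 158 321 327
```

Run:
```python
from h import *
for n,f in(("scene","sc"),("side","si")):
    im=np.load(f+".npy");h=cv2.cvtColor(im,cv2.COLOR_RGB2HSV);cal=get_calibration(n)
    m=((abs(h[...,0].astype(int)-88)<8)&(h[...,1]>120)&(h[...,2]>90)).astype(np.uint8)
    nn,l,st,ce=cv2.connectedComponentsWithStats(m)
    for i in range(1,nn):
        if st[i,4]>60:
            ys,xs=np.where(l==i);t=ys.min()+3.5;u=xs[ys==int(t)].mean();print(n,st[i],on(cal,u,t,.152))
```

```text
scene [203  66  14  54 490] [ 0.3625382  -0.29310559  0.152     ]
scene [180  91  17  53 516] [ 0.46287047 -0.29588311  0.152     ]
side [314 109  11  36 207] [ 0.46436533 -0.28947247  0.152     ]
side [343 115  15  49 361] [ 0.36703663 -0.28755432  0.152     ]
```

Crop: the pale stick stands upright in the terracotta-banded white crock, shaft top at (228,60) in the scene half and (553,105) in the side half, with teal sticks and the jar beside it. The choice is confirmed: stick (0.429,-0.199), crock (0.4355,-0.188), pan (0.532,0.1135), handle at 106.4°.

drive_tool(plan=[-0.11,-0.08,0,0,1,-0.22,-0.16,0,0,1,-0.33,-0.24,0,0,1,-0.43,-0.31,0,0,1,-0.54,-0.39,0,0,1])

```text
time: 0.72
position: [0.359, 0.2638, 0.2562]
tool_rot: [0.164, 0.987, -0.0, -0.0]
ft_force: [0.7, 0.6, 0.6]
opening: 0.085
grasp_force: 0.0
```

```bash
cat > g.py <<'E'
import sys
from h import *
from scipy.spatial.transform import Rotation as R
s=sense();M=R.from_quat(s["tool_rot"]).as_matrix()
print(round(s["time"],2),s["position"].round(4),s["joint_pos"].round(2),s["ft_force"].round(1),s["opening"].round(4))
if len(sys.argv)>1:
    t=np.array(list(map(float,sys.argv[1:4])));print("shift",(M.T@(t-s["position"])/.5).round(4));print(M.round(3))
E
python3 g.py .429 -.199 .256
```

```text
Traceback (most recent call last):
  File "g.py", line 5, in <module>
    print(round(s["time"],2),s["position"].round(4),s["joint_pos"].round(2),s["ft_force"].round(1),s["opening"].round(4))
                                                                                                   ^^^^^^^^^^^^^^^^^^
AttributeError: 'float' object has no attribute 'round'
```

drive_tool(plan=[-0.06,-0.11,0,0,1,-0.11,-0.21,0,0,1,-0.17,-0.32,0,0,1,-0.22,-0.42,0,0,1,-0.27,-0.52,0,0,1])

```text
time: 1.35
position: [0.4019, -0.026, 0.2563]
tool_rot: [0.164, 0.986, 0.0, -0.0]
ft_force: [1.4, 0.6, -0.1]
opening: 0.0857
grasp_force: 0.0
```

```bash
sed -i 's/s\["opening"\].round(4)/round(float(s["opening"]),4)/' g.py; python3 g.py .429 -.199 .256
```

```text
1.35 [ 0.4019 -0.026   0.2563] [-0.36  0.12  1.66  0.    1.36 -1.6 ] [ 1.4  0.6 -0.1] 0.0857
shift [-0.1631 -0.31    0.0005]
[[-0.946  0.323 -0.   ]
 [ 0.323  0.946  0.   ]
 [ 0.     0.    -1.   ]]
```

drive_tool(plan=[-0.05,-0.1,0,0,1,-0.1,-0.2,0,0,1,-0.15,-0.29,0,0,1,-0.16,-0.305,0,0,1,-0.16,-0.305,0,0,1])

```text
time: 1.98
position: [0.4284, -0.1941, 0.2559]
tool_rot: [0.164, 0.986, 0.0, -0.0]
ft_force: [-0.5, 0.0, 0.4]
opening: 0.0852
grasp_force: 0.0
```

```bash
python3 - <<'E'
from h import *
c=get_calibration("wrist");im=camera("wrist")
for z in(.158,.1):print(z,proj(c,[.429,-.199,z]))
print("crock",proj(c,[.4355,-.188,.08]))
save(cv2.resize(im,(640,480)),"wrist1");np.save("w1.npy",im)
E
python3 g.py .429 -.199 .144
```

```text
0.158 (np.float64(246.5369889827125), np.float64(200.86378414268256))
0.1 (np.float64(247.99651818706383), np.float64(177.0750565215896))
crock (np.float64(261.3155826491591), np.float64(173.42404339513547))
2.02 [ 0.4283 -0.1933  0.2561] [-0.68  0.24  1.51  0.    1.39 -1.92] [-1.1 -0.3 -0. ] 0.0854
shift [-0.0051 -0.0104  0.2242]
[[-0.947  0.323 -0.001]
 [ 0.323  0.947  0.001]
 [ 0.001  0.001 -1.   ]]
```

View pics/wrist1.png

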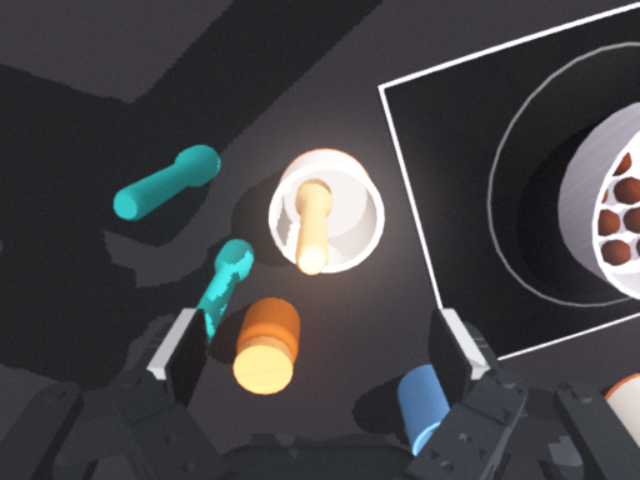

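The wrist picture shows the pale stick top at (312,258), the crock rim centred on (327,210), teal sticks left, the jar at (266,345), and the pan on the right.

Run:
```python
from h import *
from m import circ
c=get_calibration("wrist");im=np.load("w1.npy")
h=cv2.cvtColor(im,cv2.COLOR_RGB2HSV)
print("cap",on(c,249.6,207,.163),"foot top",on(c,252,157,.05))
print("rim",on(c,261.6,168,.08))
for u,v in((215,215),(308,215),(261,216)):pass
print("rim L,R,bottom",[on(c,u/1.25,v/1.25,.08)[:2].round(4) for u,v in((270,216),(384,216),(327,271))])
```

```text
scene pan (array([0.53145136, 0.11267394]), np.int64(97), 266)
scene crock (array([ 0.48655295, -0.1608471 ]), np.int64(50), 187)
scene stick rows 92 134 [(92, np.int64(224), np.int64(228)), (98, np.int64(224), np.int64(230)), (104, np.int64(224), np.int64(230)), (110, np.int64(224), np.int64(229)), (116, np.int64(224), np.int64(231)), (122, np.int64(225), np.int64(231)), (128, np.int64(224), np.int64(232)), (134, np.int64(225), np.int64(234))]
 nut 67 [0.489 0.079]
 nut 68 [0.512 0.053]
 nut 67 [0.521 0.09 ]
 nut 72 [0.546 0.062]
 nut 72 [0.555 0.098]
 nut 45 [0.578 0.073]
 nut 42 [0.586 0.109]
side pan (array([0.53235179, 0.1141463 ]), np.int64(105), 226)
side crock (array([ 0.42499824, -0.10481944]), np.int64(31), 149)
side stick rows 125 161 [(125, np.int64(326), np.int64(330)), (131, np.int64(325), np.int64(330)), (137, np.int64(324), np.int64(329)), (143, np.int64(323), np.int64(328)), (149, np.int64(322), np.int64(327)), (155, np.int64(321), np.int64(327)), (161, np.int64(322), np.int64(326))]
 nut 57 [0.58  0.072]
 nut 54 [0.543 0.063]
 nut 52 [0.509 0.054]
 nut 61 [0.587 0.112]
 nut 51 [0.552 0.099]
 nut 56 [0.486 0.08 ]
 nut 53 [0.519 0.092]
scene handle tip [0.46056886 0.35066099 0.068     ]
side handle tip [0.46289583 0.3512278  0.068     ]
cap [ 0.43240046 -0.19705635  0.163     ] foot top [ 0.42409836 -0.1931502   0.05      ]
rim [ 0.43044752 -0.18534489  0.08      ]
rim L,R,bottom [array([ 0.4207, -0.2287]), array([ 0.4493, -0.145 ]), array([ 0.4793, -0.2016])]
```

drive_tool(plan=[-0.006,-0.007,0.05,0,1,-0.006,-0.007,0.12,0,1,-0.006,-0.007,0.19,0,1,-0.006,-0.007,0.224,0,1,-0.006,-0.007,0.224,0,1])

```text
time: 2.65
position: [0.4299, -0.1969, 0.1438]
tool_rot: [0.163, 0.987, 0.001, -0.001]
ft_force: [-0.6, 0.6, 0.7]
opening: 0.0856
grasp_force: 0.0
```

drive_tool(plan=[0,0,0,0,-1,0,0,0,0,-1,0,0,0,0,-1,0,0,0,0,-1,0,0,0,0,-1])

```text
time: 3.28
position: [0.4305, -0.1988, 0.1448]
tool_rot: [0.164, 0.987, -0.0, 0.0]
ft_force: [-0.2, -0.6, 5.2]
opening: 0.0187
grasp_force: 58.7
```

drive_tool(plan=[0,0,0,0,-1,0,0,0,0,-1,0,0,0,0,-1,0,0,0,0,-1,0,0,0,0,-1])

```text
time: 3.9
position: [0.4305, -0.1987, 0.1448]
tool_rot: [0.164, 0.987, -0.0, 0.0]
ft_force: [-1.1, -0.5, 5.7]
opening: 0.0184
grasp_force: 58.7
```

```bash
python3 g.py .43 -.1975 .144
```

```text
3.9 [ 0.4305 -0.1987  0.1448] [-0.68  0.37  1.68  0.    1.09 -1.92] [-1.1 -0.5  5.7] 0.0184
shift [0.0017 0.0021 0.0016]
[[-0.946  0.323  0.001]
 [ 0.323  0.946 -0.001]
 [-0.001 -0.    -1.   ]]
```

drive_tool(plan=[0,0,-0.03,0,-1,0,0,-0.08,0,-1,0,0,-0.15,0,-1,0,0,-0.22,0,-1,0,0,-0.24,0,-1])

```text
time: 4.53
position: [0.4306, -0.1988, 0.2657]
tool_rot: [0.164, 0.987, -0.001, 0.001]
ft_force: [0.0, -0.5, -1.3]
opening: 0.0185
grasp_force: 58.5
```

drive_tool(plan=[0.005,0.06,0,0,-1,0.01,0.14,0,0,-1,0.02,0.22,0,0,-1,0.025,0.3,0,0,-1,0.03,0.36,0,0,-1])

```text
time: 5.15
position: [0.474, -0.0218, 0.263]
tool_rot: [0.163, 0.987, 0.0, -0.001]
ft_force: [-0.6, 0.2, -1.1]
opening: 0.0185
grasp_force: 58.6
```

drive_tool(plan=[0.005,0.08,0,0,-1,0.01,0.16,0,0,-1,0.02,0.24,0,0,-1,0.025,0.32,0,0,-1,0.027,0.363,0,0,-1])

```text
time: 5.78
position: [0.5198, 0.1545, 0.2627]
tool_rot: [0.163, 0.987, -0.0, -0.001]
ft_force: [-0.4, -0.3, -1.1]
opening: 0.0187
grasp_force: 58.7
```

```bash
python3 g.py .5204 .1528 .152
python3 - <<'E'
from h import *
s=sense();p=s["position"]
a=camera("scene");b=camera("side");np.save("sc2.npy",a);np.save("si2.npy",b)
f=[p[0],p[1],p[2]-.1368]
out=[]
for n,im in(("scene",a),("side",b)):
    c=get_calibration(n);print(n,"foot px",proj(c,f),"pan",proj(c,[.532,.1135,.012]))
    for q in(f,[p[0],p[1],p[2]-.09]):
        u,v=proj(c,q);cv2.circle(im,(round(u),round(v)),1,(255,0,255),-1)
    u,v=map(int,proj(c,[.532,.1135,.066]));out.append(cv2.resize(im[v-100:v+80,u-90:u+90],(400,400),interpolation=2))
save(np.hstack(out),"held")
E
```

```text
5.78 [0.5198 0.1545 0.2627] [ 0.07  0.36  1.31  0.    1.48 -1.17] [-0.4 -0.3 -1.1] 0.0187
shift [-0.0027 -0.0027  0.2214]
[[-0.947  0.321 -0.003]
 [ 0.321  0.947 -0.   ]
 [ 0.002 -0.001 -1.   ]]
scene foot px (np.float64(353.5032053605097), np.float64(189.44833269578749)) pan (np.float64(326.6827677484245), np.float64(215.5036458672446))
side foot px (np.float64(258.31518967247507), np.float64(215.00021162021284)) pan (np.float64(258.0462135674851), np.float64(236.1013496371034))
```

View pics/held.png

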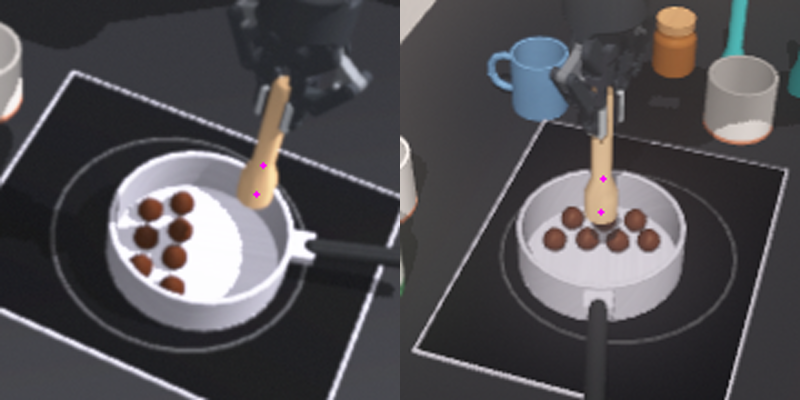

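The picture shows the stick held upright over the handle half of the pan, its foot at about (256,200) in the scene half and (601,212) in the side half. It agrees with my markers, and the nuts are undisturbed.

drive_tool(plan=[-0.003,-0.003,0.04,0,-1,-0.003,-0.003,0.1,0,-1,-0.003,-0.003,0.16,0,-1,-0.003,-0.003,0.2,0,-1,-0.003,-0.003,0.212,0,-1])

```text
time: 6.5
position: [0.5202, 0.1501, 0.1567]
tool_rot: [0.164, 0.986, -0.0, -0.002]
ft_force: [0.2, 0.4, 0.1]
opening: 0.0187
grasp_force: 58.7
```

```bash
python3 g.py .5204 .1528 .152
python3 - <<'E'
# plan: anticlockwise 45deg per call, 5 rows; tool shifts in units of .5 m
import numpy as np
M=np.array([[-.9464,.3229],[.3229,.9464]])
for k in range(8):
    a0=np.radians(106.4+45*k);r=.041
    print(k,[list((M.T@(r*np.array([np.cos(a)-np.cos(a0),np.sin(a)-np.sin(a0)]))/.5).round(3)) for a in a0+np.radians(9)*np.arange(1,6)])
E
```

```text
6.5 [0.5202 0.1501 0.1567] [ 0.06  0.46  1.48 -0.    1.21 -1.18] [0.2 0.4 0.1] 0.0187
shift [0.0013 0.0053 0.0094]
[[-0.946  0.324 -0.003]
 [ 0.324  0.946 -0.   ]
 [ 0.003 -0.001 -1.   ]]
0 [[np.float64(0.01), np.float64(-0.008)], [np.float64(0.018), np.float64(-0.018)], [np.float64(0.025), np.float64(-0.029)], [np.float64(0.03), np.float64(-0.041)], [np.float64(0.033), np.float64(-0.053)]]
1 [[np.float64(0.001), np.float64(-0.013)], [np.float64(0.0), np.float64(-0.026)], [np.float64(-0.002), np.float64(-0.038)], [np.float64(-0.007), np.float64(-0.05)], [np.float64(-0.014), np.float64(-0.061)]]
2 [[np.float64(-0.008), np.float64(-0.01)], [np.float64(-0.018), np.float64(-0.018)], [np.float64(-0.029), np.float64(-0.025)], [np.float64(-0.041), np.float64(-0.03)], [np.float64(-0.053), np.float64(-0.033)]]
3 [[np.float64(-0.013), np.float64(-0.001)], [np.float64(-0.026), np.float64(-0.0)], [np.float64(-0.038), np.float64(0.002)], [np.float64(-0.05), np.float64(0.007)], [np.float64(-0.061), np.float64(0.014)]]
4 [[np.float64(-0.01), np.float64(0.008)], [np.float64(-0.018), np.float64(0.018)], [np.float64(-0.025), np.float64(0.029)], [np.float64(-0.03), np.float64(0.041)], [np.float64(-0.033), np.float64(0.053)]]
5 [[np.float64(-0.001), np.float64(0.013)], [np.float64(-0.0), np.float64(0.026)], [np.float64(0.002), np.float64(0.038)], [np.float64(0.007), np.float64(0.05)], [np.float64(0.014), np.float64(0.061)]]
6 [[np.float64(0.008), np.float64(0.01)], [np.float64(0.018), np.float64(0.018)], [np.float64(0.029), np.float64(0.025)], [np.float64(0.041), np.float64(0.03)], [np.float64(0.053), np.float64(0.033)]]
7 [[np.float64(0.013), np.float64(0.001)], [np.float64(0.026), np.float64(0.0)], [np.float64(0.038), np.float64(-0.002)], [np.float64(0.05), np.float64(-0.007)], [np.float64(0.061), np.float64(-0.014)]]
```

drive_tool(plan=[0,0.003,0.004,0,-1,0,0.004,0.008,0,-1,0,0.004,0.008,0,-1,0,0.004,0.008,0,-1,0,0.004,0.008,0,-1])

```text
time: 7.12
position: [0.5217, 0.1528, 0.1545]
tool_rot: [0.164, 0.987, 0.0, 0.0]
ft_force: [0.0, 0.1, 0.0]
opening: 0.0184
grasp_force: 58.7
```

drive_tool(plan=[0.01,-0.008,0.005,0,-1,0.018,-0.018,0.005,0,-1,0.025,-0.029,0.005,0,-1,0.03,-0.041,0.005,0,-1,0.033,-0.053,0.005,0,-1])

```text
time: 7.75
position: [0.4972, 0.1326, 0.1519]
tool_rot: [0.164, 0.987, -0.0, 0.0]
ft_force: [-0.6, 0.0, -0.5]
opening: 0.0187
grasp_force: 58.7
```

drive_tool(plan=[0.001,-0.013,0,0,-1,0,-0.026,0,0,-1,-0.002,-0.038,0,0,-1,-0.007,-0.05,0,0,-1,-0.014,-0.061,0,0,-1])

```text
time: 8.38
position: [0.4943, 0.1015, 0.1518]
tool_rot: [0.164, 0.987, 0.0, -0.0]
ft_force: [-0.7, 0.3, 0.2]
opening: 0.0189
grasp_force: 58.7
```

```bash
python3 - <<'E'
import numpy as np
M=np.array([[-.9464,.3229],[.3229,.9464]])
for k in range(9):
    a=np.radians(106.4+45*k);print(k,([.532,.1135]+.041*np.array([np.cos(a),np.sin(a)])).round(4))
E
python3 g.py
```

```text
0 [0.5204 0.1528]
1 [0.496  0.1331]
2 [0.4927 0.1019]
3 [0.5124 0.0775]
4 [0.5436 0.0742]
5 [0.568  0.0939]
6 [0.5713 0.1251]
7 [0.5516 0.1495]
8 [0.5204 0.1528]
8.38 [0.4943 0.1015 0.1518] [-0.03  0.41  1.59  0.    1.15 -1.27] [-0.7  0.3  0.2] 0.0189
```

Tracking well; foot about 3 mm above the floor.

drive_tool(plan=[-0.008,-0.01,0,0,-1,-0.018,-0.018,0,0,-1,-0.029,-0.025,0,0,-1,-0.041,-0.03,0,0,-1,-0.053,-0.033,0,0,-1])

```text
time: 9.0
position: [0.5144, 0.0775, 0.1518]
tool_rot: [0.164, 0.987, -0.0, 0.0]
ft_force: [0.4, -0.2, -1.6]
opening: 0.0187
grasp_force: 58.7
```

drive_tool(plan=[-0.013,-0.001,0,0,-1,-0.026,0,0,0,-1,-0.038,0.002,0,0,-1,-0.05,0.007,0,0,-1,-0.061,0.014,0,0,-1])

```text
time: 9.62
position: [0.5455, 0.0746, 0.1518]
tool_rot: [0.164, 0.987, -0.0, -0.0]
ft_force: [-0.5, -0.4, -1.2]
opening: 0.0187
grasp_force: 58.7
```

Run:
```python
from h import *
b=camera("side");a=camera("scene");save(np.hstack([cv2.resize(i[v-90:v+70,u-90:u+90],(400,356),interpolation=2) for i,u,v in((a,330,200),(b,258,215))]),"stir1")
```

```text
(no output)
```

View pics/stir1.png

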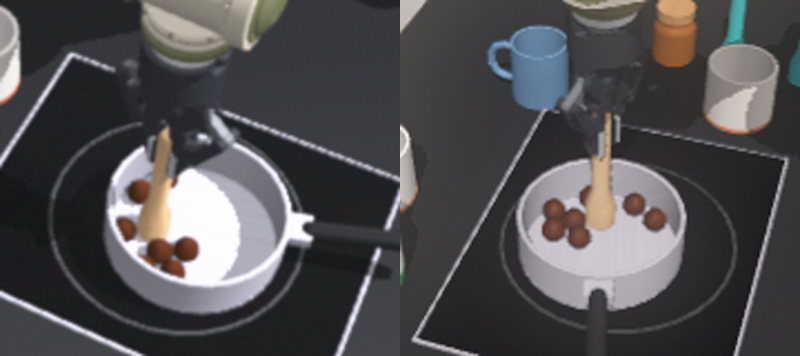

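Nuts are being pushed ahead of the foot, which is at (152,225) in the scene half and (600,215) in the side half; the pan is in place. Continuing.

drive_tool(plan=[-0.009,0.008,0,0,-1,-0.017,0.018,0,0,-1,-0.023,0.029,0,0,-1,-0.027,0.041,0,0,-1,-0.03,0.053,0,0,-1])

```text
time: 10.35
position: [0.5681, 0.0952, 0.1518]
tool_rot: [0.164, 0.987, -0.0, 0.0]
ft_force: [0.3, -0.4, -1.7]
opening: 0.0187
grasp_force: 58.7
```

drive_tool(plan=[-0.001,0.013,0,0,-1,0,0.026,0,0,-1,0.002,0.038,0,0,-1,0.007,0.05,0,0,-1,0.014,0.061,0,0,-1])

```text
time: 10.98
position: [0.571, 0.1263, 0.1518]
tool_rot: [0.164, 0.987, 0.0, 0.0]
ft_force: [-0.1, -0.7, -0.9]
opening: 0.0185
grasp_force: 58.7
```

drive_tool(plan=[0.008,0.01,0,0,-1,0.018,0.018,0,0,-1,0.029,0.025,0,0,-1,0.041,0.03,0,0,-1,0.053,0.033,0,0,-1])

```text
time: 11.6
position: [0.5509, 0.1503, 0.1518]
tool_rot: [0.164, 0.987, -0.0, -0.0]
ft_force: [-0.4, -0.3, -0.2]
opening: 0.0184
grasp_force: 58.7
```

drive_tool(plan=[0.013,0.001,0,0,-1,0.026,0,0,0,-1,0.038,-0.002,0,0,-1,0.05,-0.007,0,0,-1,0.061,-0.014,0,0,-1])

```text
time: 12.22
position: [0.5197, 0.1532, 0.1519]
tool_rot: [0.164, 0.987, 0.0, 0.0]
ft_force: [0.5, 0.5, -1.8]
opening: 0.0183
grasp_force: 58.7
```

```bash
python3 - <<'E'
from h import *
b=camera("side");a=camera("scene");np.save("sc3.npy",a);np.save("si3.npy",b);save(np.hstack([cv2.resize(i[v-90:v+70,u-90:u+90],(400,356),interpolation=2) for i,u,v in((a,330,200),(b,258,215))]),"stir2")
E
sed 's/sc.npy/sc3.npy/;s/si.npy/si3.npy/' m.py > m3.py; python3 m3.py|grep pan
```

```text
scene pan (array([0.53192457, 0.11280613]), np.int64(91), 391)Traceback (most recent call last):
  File "m3.py", line 29, in <module>
    nn,l,st,ce=cv2.connectedComponentsWithStats(m);i=1+np.argmax(st[1:,4]);ys,xs=np.where(l==i)
                                                       ~~~~~~~~~^^^^^^^^^^
    return _wrapfunc(a, 'argmax', axis=axis, out=out, **kwds)
    return bound(*args, **kwds)
ValueError: attempt to get argmax of an empty sequence
```

View pics/stir2.png

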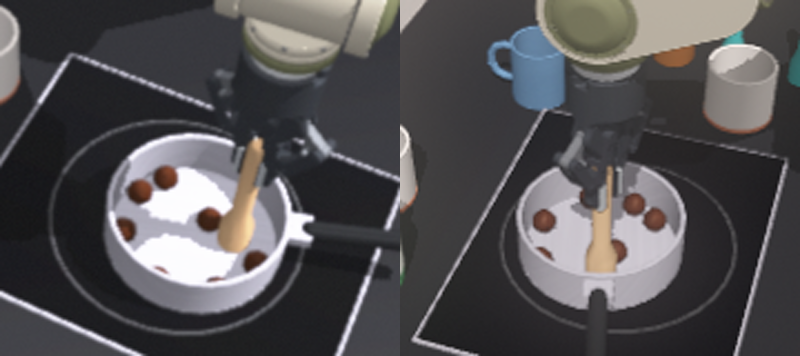

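One turn done: the foot is at (235,240) in the scene half on the handle side, the pan has not moved, and the nuts are spread. I'll check which nuts have moved least.

Run:
```python
from h import *
for n,f in(("scene","sc"),("scene","sc3"),("side","si"),("side","si3")):
    im=np.load(f+".npy");h=cv2.cvtColor(im,cv2.COLOR_RGB2HSV);cal=get_calibration(n)
    m=((h[...,1]>100)&(h[...,2]<140)&((h[...,0]<20)|(h[...,0]>170))).astype(np.uint8)
    u,v=map(int,proj(cal,[.532,.1135,.03]));w=np.zeros_like(m);w[v-42:v+42,u-45:u+45]=1;m&=w
    nn,l,st,ce=cv2.connectedComponentsWithStats(m)
    for i in range(1,nn):
        if st[i,4]>12:
            p=on(cal,*ce[i],.025)[:2];d=p-[.532,.1135];print(f,st[i,4],p.round(3),"r",round(np.hypot(*d),3),"ang",round(np.degrees(np.arctan2(d[1],d[0]))-106.4)%360)
```

```text
sc 67 [0.489 0.079] r 0.055 ang 113
sc 68 [0.512 0.053] r 0.064 ang 145
sc 67 [0.521 0.09 ] r 0.025 ang 139
sc 72 [0.546 0.062] r 0.053 ang 179
sc 72 [0.555 0.098] r 0.028 ang 219
sc 45 [0.578 0.073] r 0.061 ang 212
sc 42 [0.586 0.109] r 0.054 ang 249
sc3 70 [0.485 0.061] r 0.07 ang 122
sc3 74 [0.515 0.044] r 0.071 ang 150
sc3 71 [0.514 0.123] r 0.02 ang 45
sc3 40 [0.564 0.051] r 0.071 ang 191
sc3 40 [0.54 0.18] r 0.067 ang 337
si 57 [0.58  0.072] r 0.063 ang 213
si 54 [0.543 0.063] r 0.052 ang 176
si 52 [0.509 0.054] r 0.064 ang 143
si 61 [0.587 0.112] r 0.055 ang 252
si 51 [0.552 0.099] r 0.025 ang 217
si 56 [0.486 0.08 ] r 0.057 ang 109
si 53 [0.519 0.092] r 0.026 ang 133
si3 59 [0.512 0.046] r 0.07 ang 147
si3 63 [0.604 0.104] r 0.072 ang 246
si3 62 [0.484 0.063] r 0.07 ang 120
si3 30 [0.509 0.121] r 0.024 ang 56
```

Run:
```python
import numpy as np
M=np.array([[-.9464,.3229],[.3229,.9464]])
P=lambda d,r:np.array([np.cos(np.radians(106.4+d)),np.sin(np.radians(106.4+d))])*r
for k in range(8):
    r=[.041,.043,.045,.047,.049,.051] if k==0 else [.051]*6
    print(k,(([.532,.1135]+P(45*k+45,.051))).round(4),[(M.T@(P(45*k+9*i,r[i])-P(45*k,r[0]))/.5).round(3).tolist() for i in range(1,6)])
```

```text
0 [0.4872 0.1379] [[0.013, -0.005], [0.025, -0.013], [0.036, -0.023], [0.045, -0.035], [0.053, -0.05]]
1 [0.4831 0.0991] [[0.001, -0.016], [0.0, -0.032], [-0.003, -0.048], [-0.009, -0.062], [-0.017, -0.076]]
2 [0.5076 0.0687] [[-0.01, -0.012], [-0.022, -0.023], [-0.036, -0.031], [-0.051, -0.038], [-0.066, -0.042]]
3 [0.5464 0.0646] [[-0.016, -0.001], [-0.032, -0.0], [-0.048, 0.003], [-0.062, 0.009], [-0.076, 0.017]]
4 [0.5768 0.0891] [[-0.012, 0.01], [-0.023, 0.022], [-0.031, 0.036], [-0.038, 0.051], [-0.042, 0.066]]
5 [0.5809 0.1279] [[-0.001, 0.016], [-0.0, 0.032], [0.003, 0.048], [0.009, 0.062], [0.017, 0.076]]
6 [0.5564 0.1583] [[0.01, 0.012], [0.022, 0.023], [0.036, 0.031], [0.051, 0.038], [0.066, 0.042]]
7 [0.5176 0.1624] [[0.016, 0.001], [0.032, 0.0], [0.048, -0.003], [0.062, -0.009], [0.076, -0.017]]
```

The second turn goes a little wider to take up the nuts at the wall.

drive_tool(plan=[0.013,-0.005,0,0,-1,0.025,-0.013,0,0,-1,0.036,-0.023,0,0,-1,0.045,-0.035,0,0,-1,0.053,-0.05,0,0,-1])

```text
time: 12.95
position: [0.4866, 0.1378, 0.1519]
tool_rot: [0.164, 0.987, -0.0, 0.0]
ft_force: [0.2, 0.1, -1.4]
opening: 0.0183
grasp_force: 58.7
```

drive_tool(plan=[0.001,-0.016,0,0,-1,0,-0.032,0,0,-1,-0.003,-0.048,0,0,-1,-0.009,-0.062,0,0,-1,-0.017,-0.076,0,0,-1])

```text
time: 13.58
position: [0.483, 0.0989, 0.1518]
tool_rot: [0.164, 0.987, 0.0, 0.0]
ft_force: [-0.8, 0.2, -0.4]
opening: 0.0184
grasp_force: 58.7
```

```bash
python3 g.py
```

```text
13.57 [0.483  0.0989 0.1518] [-0.04  0.39  1.62 -0.    1.13 -1.28] [-0.8  0.2 -0.4] 0.0184
```

drive_tool(plan=[-0.005,-0.006,0,0,-1,-0.01,-0.012,0,0,-1,-0.016,-0.018,0,0,-1,-0.022,-0.023,0,0,-1,-0.029,-0.027,0,0,-1])

```text
time: 14.2
position: [0.4937, 0.0833, 0.1524]
tool_rot: [0.164, 0.986, 0.002, 0.002]
ft_force: [5.7, 10.0, -1.2]
opening: 0.0184
grasp_force: 61.4
```

```bash
python3 - <<'E'
from h import *
import sys
b=camera("side");a=camera("scene");np.save("sc4.npy",a);np.save("si4.npy",b)
# pan shift: phase-correlate the handle region against the start and mid pictures
for n,x,y0,p in(("scene",a,"sc",(.495,.24,.066)),("side",b,"si",(.495,.24,.066))):
    u,v=map(int,proj(get_calibration(n),p));w=28
    f=lambda i:cv2.cvtColor(i[v-w:v+w,u-w:u+w],7).astype(np.float32)
    h=cv2.createHanningWindow((2*w,2*w),5)
    for q in(y0,y0+"3"):print(n,q,cv2.phaseCorrelate(f(np.load(q+".npy")),f(x),h))
save(np.hstack([cv2.resize(i[v-90:v+70,u-90:u+90],(400,356),interpolation=2) for i,u,v in((a,330,200),(b,258,215))]),"stir3")
E
sed 's/sc.npy/sc4.npy/;s/si.npy/si4.npy/' m.py > m3.py; python3 m3.py 2>/dev/null|grep pan; python3 g.py
```

```text
scene sc ((-0.007694154113607965, -0.057154590413315276), 0.9816776331265767)
scene sc3 ((-0.033638118758130275, -0.04013171952438199), 0.9766689817110698)
side si ((-0.004451806190218122, 0.024338249720607052), 0.9870325149430169)
side si3 ((-0.01932732472136678, -0.09307333940091311), 0.9455529820919036)
scene pan (array([0.53132248, 0.11318779]), np.int64(99), 416)
side pan (array([0.53241793, 0.11418557]), np.int64(88), 317)
14.3 [0.494  0.0831 0.1525] [-0.07  0.4   1.6   0.    1.14 -1.32] [ 4.2  8.9 -1.2] 0.0188
```

View pics/stir3.png

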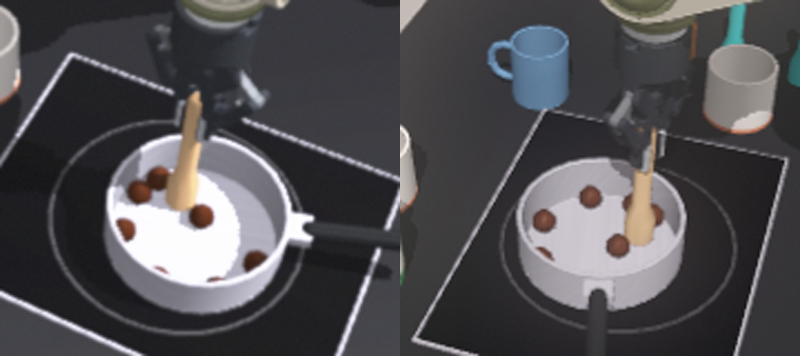

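The pan has not moved (handle shift under 0.1 px), but at this radius a nut wedges against the wall: the foot is at (182,195) with nuts at (158,178) and (138,190). I'll ease back, go a little wider here so the push runs along the wall, then come back in.

drive_tool(plan=[0.007,0.005,0,0,-1,0.013,0.009,0,0,-1,0.019,0.007,0,0,-1,0.025,0.004,0,0,-1,0.025,0.004,0,0,-1])

```text
time: 14.92
position: [0.4819, 0.0892, 0.1523]
tool_rot: [0.164, 0.986, 0.002, 0.001]
ft_force: [5.2, 9.5, -0.7]
opening: 0.0183
grasp_force: 61.3
```

```bash
python3 g.py
python3 - <<'E'
import numpy as np
M=np.array([[-.9464,.3229],[.3229,.9464]])
P=lambda d,r:np.array([np.cos(np.radians(106.4+d)),np.sin(np.radians(106.4+d))])*r
A=[100,120,140,170,200,235,280,325,370];Rr=[.055]*6+[.049,.046,.043]
for k in range(8):
    a=np.linspace(A[k],A[k+1],6);r=np.linspace(Rr[k],Rr[k+1],6)
    print(k,([.532,.1135]+P(a[5],r[5])).round(4),[(M.T@(P(a[i],r[i])-P(a[0],r[0]))/.5).round(3).tolist() for i in range(1,6)])
E
```

```text
14.93 [0.4819 0.0892 0.1523] [-0.06  0.38  1.63  0.    1.13 -1.3 ] [ 5.2  9.5 -0.7] 0.0183
0 [0.4941 0.0737] [[-0.006, -0.005], [-0.012, -0.01], [-0.018, -0.014], [-0.025, -0.018], [-0.031, -0.022]]
1 [0.51   0.0631] [[-0.007, -0.003], [-0.014, -0.005], [-0.022, -0.007], [-0.029, -0.009], [-0.037, -0.01]]
2 [0.5381 0.0588] [[-0.012, -0.0], [-0.023, 0.0], [-0.034, 0.003], [-0.045, 0.006], [-0.056, 0.01]]
3 [0.5646 0.0692] [[-0.01, 0.005], [-0.02, 0.012], [-0.028, 0.019], [-0.036, 0.028], [-0.043, 0.037]]
4 [0.5841 0.096 ] [[-0.007, 0.011], [-0.012, 0.024], [-0.016, 0.037], [-0.019, 0.05], [-0.02, 0.063]]
5 [0.5759 0.1353] [[0.004, 0.017], [0.01, 0.032], [0.019, 0.047], [0.029, 0.059], [0.041, 0.069]]
6 [0.5467 0.1571] [[0.012, 0.009], [0.026, 0.016], [0.04, 0.02], [0.055, 0.023], [0.069, 0.022]]
7 [0.5129 0.152 ] [[0.014, -0.002], [0.028, -0.007], [0.04, -0.013], [0.051, -0.022], [0.061, -0.031]]
```

Run:
```python
from h import *
s=sense();p=s["position"];print(s["ft_torque"].round(2),s["ft_force"].round(1))
b=camera("side");a=camera("scene")
for n,x in(("scene",a),("side",b)):
    c=get_calibration(n)
    for dz in(.1368,.107,.07,.03):
        u,v=proj(c,[p[0],p[1],p[2]-dz]);cv2.circle(x,(round(u),round(v)),0,(255,0,255),-1)
save(np.hstack([cv2.resize(i[v-60:v+40,u-50:u+50],(400,400),interpolation=2) for i,u,v in((a,310,195),(b,275,200))]),"stir4")
```

```text
[ 2.65 -1.15  0.14] [ 5.2  9.5 -0.7]
```

View pics/stir4.png

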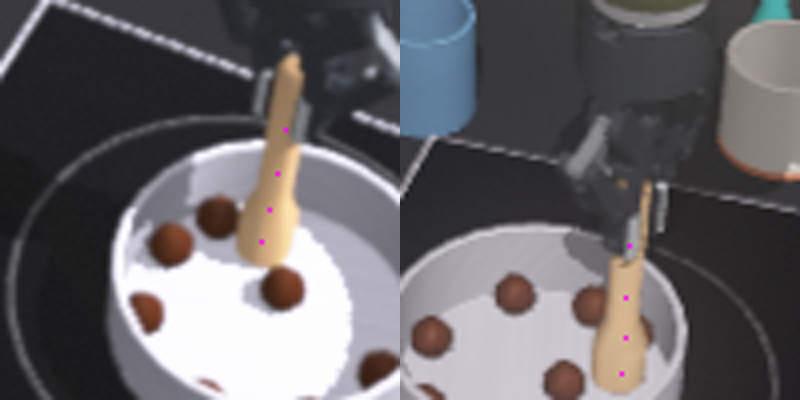

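The picture shows the foot at (265,255) with a nut at (218,217) pinned between it and the wall; the other nuts are free. The push angle is still too radial, so I'll back off a few mm more.

drive_tool(plan=[0.001,0.006,0,0,-1,0.005,0.007,0,0,-1,0.01,0.007,0,0,-1,0.014,0.006,0,0,-1,0.014,0.006,0,0,-1])

```text
time: 15.65
position: [0.4748, 0.0927, 0.1517]
tool_rot: [0.164, 0.987, -0.001, -0.0]
ft_force: [-0.6, 0.1, -0.4]
opening: 0.0186
grasp_force: 58.8
```

```bash
python3 g.py
python3 - <<'E'
import numpy as np
M=np.array([[-.9464,.3229],[.3229,.9464]])
P=lambda d,r:np.array([np.cos(np.radians(106.4+d)),np.sin(np.radians(106.4+d))])*r
A=[93,113,133,163,193,220,260,310,360];Rr=[.059]*5+[.052,.046,.043,.043]
for k in range(8):
    a=np.linspace(A[k],A[k+1],6);r=np.linspace(Rr[k],Rr[k+1],6)
    print(k,([.532,.1135]+P(a[5],r[5])).round(4),[(M.T@(P(a[i],r[i])-P(a[0],r[0]))/.5).round(3).tolist() for i in range(1,6)])
E
```

```text
15.65 [0.4748 0.0927 0.1517] [-0.05  0.38  1.64 -0.    1.12 -1.29] [-0.6  0.1 -0.4] 0.0186
0 [0.4864 0.0761] [[-0.005, -0.006], [-0.011, -0.012], [-0.017, -0.018], [-0.024, -0.023], [-0.031, -0.027]]
1 [0.502  0.0627] [[-0.007, -0.004], [-0.015, -0.008], [-0.022, -0.011], [-0.03, -0.013], [-0.038, -0.015]]
2 [0.5314 0.0545] [[-0.012, -0.002], [-0.025, -0.002], [-0.037, -0.002], [-0.049, 0.0], [-0.061, 0.003]]
3 [0.561  0.0621] [[-0.012, 0.004], [-0.022, 0.01], [-0.033, 0.017], [-0.042, 0.025], [-0.051, 0.033]]
4 [0.5753 0.0847] [[-0.005, 0.01], [-0.008, 0.021], [-0.011, 0.031], [-0.012, 0.042], [-0.013, 0.052]]
5 [0.5777 0.1186] [[-0.0, 0.015], [0.001, 0.029], [0.005, 0.042], [0.01, 0.054], [0.017, 0.066]]
6 [0.5558 0.1493] [[0.009, 0.013], [0.02, 0.024], [0.033, 0.033], [0.047, 0.04], [0.061, 0.044]]
7 [0.5199 0.1548] [[0.015, 0.003], [0.03, 0.002], [0.045, -0.0], [0.059, -0.005], [0.072, -0.013]]
```

drive_tool(plan=[-0.005,-0.006,0,0,-1,-0.011,-0.012,0,0,-1,-0.017,-0.018,0,0,-1,-0.024,-0.023,0,0,-1,-0.031,-0.027,0,0,-1])

```text
time: 16.27
position: [0.4855, 0.0752, 0.1518]
tool_rot: [0.164, 0.986, 0.0, -0.001]
ft_force: [-2.0, 6.7, 3.1]
opening: 0.0183
grasp_force: 60.0
```

drive_tool(plan=[-0.003,-0.002,0,0,-1,-0.007,-0.004,0,0,-1,-0.011,-0.006,0,0,-1,-0.015,-0.008,0,0,-1,-0.019,-0.009,0,0,-1])

```text
time: 16.9
position: [0.4927, 0.0694, 0.152]
tool_rot: [0.164, 0.986, 0.002, -0.001]
ft_force: [-2.1, 12.3, 4.8]
opening: 0.0184
grasp_force: 65.5
```

Force is climbing again; I'll stop forcing these nuts and return to the midway circle.

drive_tool(plan=[-0.002,0.007,0,0,-1,-0.006,0.014,0,0,-1,-0.01,0.021,0,0,-1,-0.014,0.027,0,0,-1,-0.018,0.032,0,0,-1])

```text
time: 17.52
position: [0.5072, 0.08, 0.1518]
tool_rot: [0.164, 0.987, -0.0, 0.0]
ft_force: [-0.7, 0.2, -0.5]
opening: 0.0183
grasp_force: 59.5
```

```bash
cat > nuts.py <<'E'
from h import *
b=camera("side");a=camera("scene")
for n,x,q in(("scene",a,"sc"),("side",b,"si")):
    c=get_calibration(n);u,v=map(int,proj(c,(.495,.24,.066)));w=28
    f=lambda i:cv2.cvtColor(i[v-w:v+w,u-w:u+w],7).astype(np.float32)
    print(n,"pan px shift",np.round(cv2.phaseCorrelate(f(np.load(q+".npy")),f(x),cv2.createHanningWindow((2*w,2*w),5))[0],2))
    h=cv2.cvtColor(x,cv2.COLOR_RGB2HSV)
    m=((h[...,1]>100)&(h[...,2]<140)&((h[...,0]<20)|(h[...,0]>170))).astype(np.uint8)
    u,v=map(int,proj(c,[.532,.1135,.03]));k=np.zeros_like(m);k[v-42:v+42,u-45:u+45]=1;m&=k
    nn,l,st,ce=cv2.connectedComponentsWithStats(m)
    for i in range(1,nn):
        if st[i,4]>6:
            p=on(c,*ce[i],.025)[:2];d=p-[.532,.1135];print(st[i,4],p.round(3),"r",round(np.hypot(*d),3),"ang",round(np.degrees(np.arctan2(d[1],d[0]))-106.4)%360)
E
python3 nuts.py;python3 g.py
```

```text
scene pan px shift [-0.03 -0.05]
148 [0.517 0.043] r 0.072 ang 152
69 [0.514 0.113] r 0.018 ang 75
40 [0.564 0.051] r 0.071 ang 191
40 [0.54 0.18] r 0.067 ang 337
side pan px shift [-0.    0.02]
49 [0.565 0.049] r 0.072 ang 190
27 [0.531 0.042] r 0.072 ang 163
18 [0.496 0.043] r 0.079 ang 136
56 [0.603 0.104] r 0.072 ang 246
54 [0.51  0.114] r 0.022 ang 72
17.62 [0.5072 0.0802 0.1518] [-0.07  0.42  1.56 -0.    1.16 -1.32] [-0.2  1.  -1.4] 0.0188
```

The pan is still in place and the two stuck nuts did slide along the wall. Finishing the second turn midway.

Run:
```python
import numpy as np
M=np.array([[-.9464,.3229],[.3229,.9464]])
P=lambda d,r:np.array([np.cos(np.radians(106.4+d)),np.sin(np.radians(106.4+d))])*r
A=[127,174,221,268,315,362]
for k in range(5):
    a=np.linspace(A[k],A[k+1],6);r=.0415
    print(k,([.532,.1135]+P(a[5],r)).round(4),[(M.T@(P(a[i],r)-P(a[0],r))/.5).round(3).tolist() for i in range(1,6)])
```

```text
0 [0.5395 0.0727] [[-0.013, -0.003], [-0.027, -0.004], [-0.04, -0.003], [-0.053, 0.001], [-0.066, 0.007]]
1 [0.567  0.0911] [[-0.011, 0.008], [-0.021, 0.017], [-0.029, 0.028], [-0.036, 0.04], [-0.04, 0.053]]
2 [0.5722 0.1238] [[-0.002, 0.013], [-0.002, 0.027], [0.0, 0.04], [0.005, 0.053], [0.011, 0.065]]
3 [0.5519 0.1499] [[0.008, 0.011], [0.018, 0.02], [0.03, 0.027], [0.042, 0.033], [0.055, 0.036]]
4 [0.5189 0.1529] [[0.014, 0.001], [0.027, 0.0], [0.04, -0.003], [0.053, -0.008], [0.064, -0.016]]
```

drive_tool(plan=[-0.013,-0.003,0,0,-1,-0.027,-0.004,0,0,-1,-0.04,-0.003,0,0,-1,-0.053,0.001,0,0,-1,-0.066,0.007,0,0,-1])

```text
time: 18.25
position: [0.5397, 0.0728, 0.1518]
tool_rot: [0.164, 0.987, -0.0, 0.0]
ft_force: [-0.8, 0.1, -0.8]
opening: 0.0186
grasp_force: 59.5
```

drive_tool(plan=[-0.011,0.008,0,0,-1,-0.021,0.017,0,0,-1,-0.029,0.028,0,0,-1,-0.036,0.04,0,0,-1,-0.04,0.053,0,0,-1])

```text
time: 18.88
position: [0.567, 0.0918, 0.1518]
tool_rot: [0.164, 0.987, 0.0, -0.0]
ft_force: [-1.6, 0.2, -0.5]
opening: 0.0184
grasp_force: 59.5
```

drive_tool(plan=[-0.002,0.013,0,0,-1,-0.002,0.027,0,0,-1,0,0.04,0,0,-1,0.005,0.053,0,0,-1,0.011,0.065,0,0,-1])

```text
time: 19.5
position: [0.5719, 0.1245, 0.1518]
tool_rot: [0.164, 0.987, -0.0, -0.0]
ft_force: [0.1, -1.3, -0.3]
opening: 0.0182
grasp_force: 59.5
```

drive_tool(plan=[0.008,0.011,0,0,-1,0.018,0.02,0,0,-1,0.03,0.027,0,0,-1,0.042,0.033,0,0,-1,0.055,0.036,0,0,-1])

```text
time: 20.12
position: [0.5514, 0.1502, 0.1518]
tool_rot: [0.164, 0.987, -0.0, -0.0]
ft_force: [0.4, -0.5, -0.6]
opening: 0.0185
grasp_force: 59.5
```

drive_tool(plan=[0.014,0.001,0,0,-1,0.027,0,0,0,-1,0.04,-0.003,0,0,-1,0.053,-0.008,0,0,-1,0.066,-0.017,0,0,-1])

```text
time: 20.75
position: [0.5172, 0.1527, 0.1518]
tool_rot: [0.164, 0.987, 0.0, -0.0]
ft_force: [-0.1, -0.3, 0.8]
opening: 0.0185
grasp_force: 59.4
```

```bash
python3 nuts.py;python3 g.py
```

```text
scene pan px shift [-0.01 -0.03]
145 [0.517 0.044] r 0.072 ang 151
66 [0.515 0.113] r 0.017 ang 74
40 [0.564 0.051] r 0.071 ang 191
60 [0.527 0.183] r 0.07 ang 348
side pan px shift [-0.01  0.01]
15 [0.52  0.043] r 0.072 ang 154
60 [0.5   0.049] r 0.072 ang 138
63 [0.604 0.104] r 0.072 ang 246
32 [0.508 0.112] r 0.024 ang 76
20.85 [0.517  0.1526 0.1518] [ 0.07  0.46  1.49  0.    1.19 -1.18] [ 0.4 -0.6 -0.2] 0.0186
```

Two turns completed, ending on the handle side; the pan has not moved and no nut is out. Returning the stick.

drive_tool(plan=[0,0,-0.03,0,-1,0,0,-0.08,0,-1,0,0,-0.15,0,-1,0,0,-0.22,0,-1,0,0,-0.24,0,-1])

```text
time: 21.48
position: [0.5183, 0.1527, 0.2736]
tool_rot: [0.164, 0.987, 0.001, 0.002]
ft_force: [0.7, 0.4, -0.4]
opening: 0.0189
grasp_force: 59.5
```

drive_tool(plan=[-0.005,-0.06,0,0,-1,-0.01,-0.13,0,0,-1,-0.02,-0.2,0,0,-1,-0.028,-0.28,0,0,-1,-0.033,-0.35,0,0,-1])

```text
time: 22.1
position: [0.4763, -0.0196, 0.2707]
tool_rot: [0.164, 0.986, 0.0, -0.001]
ft_force: [0.3, 0.6, 0.2]
opening: 0.0187
grasp_force: 59.6
```

drive_tool(plan=[-0.005,-0.08,0,0,-1,-0.01,-0.16,0,0,-1,-0.02,-0.24,0,0,-1,-0.028,-0.31,0,0,-1,-0.032,-0.345,0,0,-1])

```text
time: 22.72
position: [0.4359, -0.188, 0.2708]
tool_rot: [0.164, 0.986, 0.001, -0.001]
ft_force: [0.2, 0.0, -0.9]
opening: 0.0187
grasp_force: 59.6
```

```bash
python3 g.py .4355 -.187 .1455
python3 - <<'E'
from h import *
s=sense();p=s["position"]
a=camera("scene");b=camera("side");out=[]
for n,im in(("scene",a),("side",b)):
    c=get_calibration(n)
    for dz in(.1368,.1,.06):
        u,v=proj(c,[p[0],p[1],p[2]-dz]);cv2.circle(im,(round(u),round(v)),0,(255,0,255),-1)
    u,v=map(int,proj(c,[.4355,-.187,.1]));out.append(cv2.resize(im[v-50:v+50,u-50:u+50],(400,400),interpolation=2))
save(np.hstack(out),"back")
E
```

```text
22.73 [ 0.4359 -0.188   0.2708] [-0.66  0.24  1.47  0.    1.44 -1.9 ] [ 0.2  0.  -0.9] 0.0187
shift [0.001  0.0015 0.2507]
[[-0.946  0.324 -0.001]
 [ 0.324  0.946  0.001]
 [ 0.002  0.001 -1.   ]]
```

View pics/back.png

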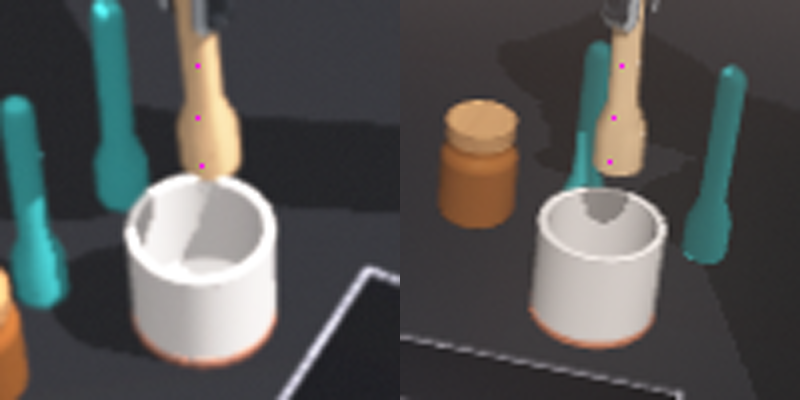

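The picture shows the foot about 2 px right of my markers in both halves (foot at (209,165) and (618,160)). The stick has swivelled about 3° about the jaw line, 6 mm at the foot along tool +x, so I'll compensate and lower it.

drive_tool(plan=[-0.01,0.001,0.03,0,-1,-0.01,0.001,0.09,0,-1,-0.01,0.001,0.16,0,-1,-0.01,0.001,0.22,0,-1,-0.01,0.001,0.242,0,-1])

```text
time: 23.45
position: [0.441, -0.1864, 0.1488]
tool_rot: [0.163, 0.987, 0.001, -0.002]
ft_force: [0.1, 0.5, -0.2]
opening: 0.0183
grasp_force: 59.5
```

drive_tool(plan=[0,0,0,0,-1,0,0,0.002,0,-1,0,0,0.004,0,-1,0,0,0.006,0,-1,0,0,0.006,0,-1])

```text
time: 24.08
position: [0.4413, -0.1881, 0.1479]
tool_rot: [0.164, 0.987, -0.0, 0.0]
ft_force: [0.3, 0.5, -1.3]
opening: 0.0186
grasp_force: 59.5
```

drive_tool(plan=[0,0,0.001,0,-1,0,0,0.002,0,-1,0,0,0.003,0,-1,0,0,0.004,0,-1,0,0,0.004,0,-1])

```text
time: 24.7
position: [0.4412, -0.188, 0.1458]
tool_rot: [0.164, 0.987, 0.0, -0.0]
ft_force: [-1.2, 0.3, -0.4]
opening: 0.0183
grasp_force: 59.5
```

drive_tool(plan=[0,0,0.001,0,-1,0,0,0.002,0,-1,0,0,0.003,0,-1,0,0,0.003,0,-1,0,0,0.003,0,-1])

```text
time: 25.32
position: [0.4416, -0.1882, 0.1452]
tool_rot: [0.164, 0.987, -0.0, 0.001]
ft_force: [-0.7, 1.7, 8.9]
opening: 0.0187
grasp_force: 60.7
```

drive_tool(plan=[0,0,0,0,-0.5,0,0,0,0,-0.45,0,0,0,0,-0.4,0,0,0,0,-0.3,0,0,0,0,-0.2])

```text
time: 25.95
position: [0.4412, -0.188, 0.1443]
tool_rot: [0.164, 0.987, 0.0, -0.0]
ft_force: [0.0, -0.1, 0.1]
opening: 0.0342
grasp_force: 0.0
```

drive_tool(plan=[0,0,0,0,0.2,0,0,0,0,0.6,0,0,0,0,1,0,0,0,0,1,0,0,0,0,1])

```text
time: 26.58
position: [0.4413, -0.188, 0.1443]
tool_rot: [0.164, 0.987, 0.0, 0.0]
ft_force: [0.7, 0.5, -0.4]
opening: 0.0854
grasp_force: 0.0
```

drive_tool(plan=[0,0,-0.05,0,1,0,0,-0.1,0,1,0,0,-0.16,0,1,0,0,-0.22,0,1,0,0,-0.28,0,1])

```text
time: 27.2
position: [0.4411, -0.1879, 0.2853]
tool_rot: [0.164, 0.987, -0.0, -0.0]
ft_force: [0.3, 0.2, 0.3]
opening: 0.0855
grasp_force: 0.0
```

drive_tool(plan=[0.03,0.05,0,0,1,0.06,0.1,0,0,1,0.08,0.15,0,0,1,0.1,0.2,0,0,1,0.1,0.2,0,0,1])

```text
time: 27.82
position: [0.426, -0.0762, 0.2845]
tool_rot: [0.163, 0.987, -0.0, 0.0]
ft_force: [0.8, -0.3, 0.2]
opening: 0.0852
grasp_force: 0.0
```

```bash
python3 nuts.py; python3 g.py
python3 - <<'E'
from h import *
a=camera("scene");b=camera("side")
save(np.hstack([cv2.resize(a[60:360,140:440],(400,400),interpolation=2),cv2.resize(b[90:340,130:380],(400,400),interpolation=2)]),"end")
E
```

```text
scene pan px shift [-0.04 -0.05]
148 [0.517 0.043] r 0.072 ang 151
66 [0.515 0.113] r 0.017 ang 74
40 [0.564 0.05 ] r 0.071 ang 191
59 [0.527 0.183] r 0.07 ang 347
side pan px shift [-0.02  0.03]
49 [0.565 0.049] r 0.072 ang 190
49 [0.527 0.041] r 0.073 ang 160
49 [0.5   0.048] r 0.073 ang 138
53 [0.603 0.103] r 0.072 ang 245
43 [0.51  0.115] r 0.022 ang 71
27.93 [ 0.4264 -0.0776  0.2844] [-0.45  0.15  1.54 -0.    1.45 -1.7 ] [ 0.4 -0.1 -0.1] 0.0855
```

View pics/end.png

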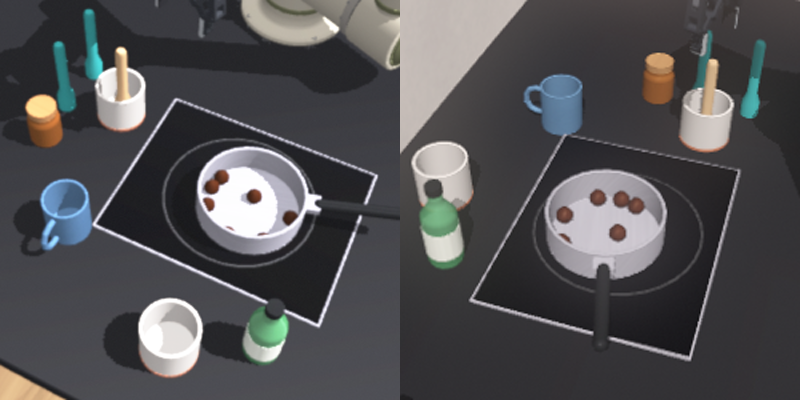

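The end picture shows the stick upright in its crock at (122,75) and (712,90), the nuts inside the pan, the pan unmoved, and the jar, mug and bottle untouched.

```bash
python3 -c "
from station import manip;print(manip.sign_off())"
```

```text
the job is handed in; nothing more can be done
None
```

The job is handed in at about 28 s: two anticlockwise turns from the handle side and back, with the pan unmoved, all chestnuts in it and the stick standing in its crock; but in turn two I widened to 51–61 mm and backed up about 20° to free nuts jammed at the wall, and about half the nuts ended only some 20 mm from where they lay.

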